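# Start the captive knob bolt in the instrument housing

### The job

Start the black-knobbed captive bolt in the threaded boss on top of the grey instrument housing without crossing its thread: turn it backward (anticlockwise seen from above) until you feel it drop off the start of the thread, then turn it forward (clockwise) one whole turn. Finish while still holding the knob firmly in the gripper: do not let go of it at the end. Leave the other things on the bench and on the lid where they are.

Things in the scene. Friction and masses are not known exactly. Their poses are not given: they have to be found in the camera images.
- knob (a point): Centre (half-way up) of the bolt's round black knurled knob: 46 mm diameter, 26 mm tall, axis upright, gripped from above at any yaw. Its z falls as the bolt goes in. A small raised rib on its top shows its turn. The bolt weighs about 0.15 kg and turns freely; released, it keeps its angle and sinks by its weight until its thread rests on the thread below.
- depth (a joint): How deep the bolt sits, m, growing downward; 0 = level with the top of the thread's start. At first it rests 0.5 to 2.3 mm deep on the first thread. Turned backward it climbs 0.95 mm per rad to 0 and there can drop a whole lead to 6 mm; turned forward from there it goes in 6 mm per turn. Axial play 1.8 mm. Stops at -3 mm (captive, cannot be taken out) and 15.5 mm.
- bolt (a joint): Turn of the bolt, rad, growing forward (clockwise from above), counted on over several turns. Its zero has no meaning for the thread: the thread's start lies 0.6 to 2.2 rad backward of where the bolt stands at first, differently each time, and cannot be seen.
- boss (a point): Centre of the boss's flat top, on the bolt's axis: steel, 48 mm diameter, 10 mm above the lid; its thread is right-hand, single-start, lead 6 mm. The knob's underside is 32 mm above it at depth 0. A closed gripper that keeps its height holds the bolt up: push down lightly, or open the fingers, to feel the drop.
- housing: Grey cast instrument housing with an aluminium lid, 172 mm (x) by 222 mm (y), lid top 62 mm above the bench, fixed to the bench; origin at the centre of its underside. The boss stands on the lid at x -30 mm, y -45 mm in its frame.
- sensor_a: stainless-steel sensor cylinder, 60 mm diameter, 171 mm tall, standing; origin at the centre of its foot; to be left alone
- sensor_b: second, identical stainless-steel sensor cylinder, standing; origin at the centre of its foot; to be left alone
- screwdriver: screwdriver lying flat on the bench near the housing; to be left alone
- wrench: steel wrench lying flat on the bench beyond the housing; to be left alone
- board: green circuit board 75 x 55 mm, lying flat beside the housing; origin at the centre of its underside; to be left alone
- plug: steel connector plug, 22 mm diameter, 34 mm tall, standing on the housing's lid; origin at the centre of its foot; to be left alone
- washer: flat steel washer, 24 mm diameter, 4 mm thick, lying on the housing's lid; to be left alone
- tray: black open parts tray 130 x 100 x 35 mm; origin at the centre of its underside; to be left alone

How it is judged:
By the outcome, as a careful person would: the job done as asked, in the order asked, and still so for the second after the job is handed in, while the arm keeps its last pose, push and grip.
It also fails if it takes over 67 s, if anything falls off the work surface, if the arm or the gripper's body presses on something with over 40 N, if the wrist force passes 120 N, or if a joint passes its speed limit or range.

### The arm

A 7-joint arm with a two-finger parallel gripper is mounted at the origin on the work surface. World frame = base frame: x ahead of the robot, y to its left, z up, the work surface at z = 0. Lengths are in mm, angles in rad, forces in N, time in s.
With the tool pointing down it reaches from about 375 to 925 mm from the base axis. Payload 3.1 kg.
Tool frame: the origin (TCP) lies where the fingers leave the gripper's body, on its centre line; the fingertips stand 73 mm ahead of it and the grasp point (between the pads) lies 54 mm ahead of it; z points along the fingers, y is the direction in which the jaws open and shut (so a half turn about z gives the same grasp; the last joint's range is limited). The gripper opens to 85 mm and grips with 20 to 120 N. Pads are 22 mm wide; open, the fingers measure 114 mm over their backs; the gripper's body (76 mm by 85 mm) begins 54 mm behind the grasp point. The pads swing forward as they close: fully open they stand 13 mm farther back than shut.
Start: joints at [1.239, 0.383, 0.044, 1.598, -0.018, 1.161, -0.05], TCP at [150.608, -632.315, 303.869] pointing down, gripper open.
Joint ranges: [-2.61, 2.61], [-0.41, 2.15], [-1.48, 1.57], [0, 2.5], [-1.57, 4.71], [0.05, 1.97], [-2.85, 2.85]. Speed limits (rad/s): [2.79, 2.79, 3.14, 3.14, 3.14, 3.14, 3.14].

### API

Orientations are given as a unit quaternion [w, x, y, z].
In Python, from station import ctrl gives the robot as it stands. The module is installed in compiled form; this text tells all that it offers.
- The arm moves only by the tool carry_out, never from a script. Its argument "increments" is text: rows parted by semicolons, each of 7 numbers parted by spaces: the turn, a rotation vector about the world's x, y, z in rad, then the shift along the world's x, y, z in cm, then the finger opening in cm, from 0 to 8.54. A call has 1 to 5 rows; each row shifts and turns the pose as measured when the row begins; what a row does not reach is not made up. A row lasts 1/12 s, in which the tool goes at most 41.7 mm and 7.16 degrees, less where a joint would pass 70% of its speed; a pose out of reach is approached as far as the arm can. A call with a gripper value outside its range is refused whole. The fingers move at their own pace and stop on an object; "newtons" is the grip in N (left out, the last holds). Time passes only in rows, so rows that do not move let the fingers close. It gives the time, the measured TCP pose, the force and the opening at its end, in the units of the state.
- ctrl.sense(): the state, without advancing time (a new reading comes with each control period).
- ctrl.capture(name): name is "scene" or "side" or "wrist"; returns a dict with "image" (384x512x3 uint8, blue, green, red), "fx", "fy", "cx", "cy" (pixels), "k1" (the pictures are not rectified: a ray, as slopes to the right and down, at radius r is drawn at 1 + k1 r^2 times it, then the intrinsics apply), "cam_to_world" (4x4, takes a point from camera to world coordinates). Camera axes: x right, y down, z forward; pixel columns grow to the right and rows downward; lengths in mm; the calibration is good to about 2 mm. A picture is of the moment at which its call begins. There is no depth.
- ctrl.finish_job(): hands the job in, once; it reports no verdict.
The state is a dict: "clock": time; "joint_pos": joint angles; "dq": joint speeds; "joint_efforts": joint torques, N m; "eef_pos": TCP position; "ee_rot": TCP orientation; "force": force on the tool from outside, world axes, zero at the start; "torque": the same for the moment, N m; "gripper_width": finger opening in mm.
Only numpy, scipy, OpenCV 4.12 (cv2) and the standard library are available. Lean on these libraries where they do the work, as an engineer would, in place of code of your own. Each camera call takes 0.05 s, during which the arm holds its last target.

## Working session

There is one attempt and no reset: what is moved stays moved. The work goes in short steps, Python scripts to look and compute and a tool call to move; the robot and the scene stay as the last step left them, time stands still between calls to the robot, and variables do not carry over. Pictures are saved under pics/ and viewed, and the job is handed in when it is done.

Besides the shell and the picture viewer there is one more tool, called after "Request:" as name(argument=value, ...), one argument or row to a line, values as JSON. carry_out: Moves the arm, as the interface text tells. Its arguments: {"type":"object","properties":{"increments":{"type":"string"},"newtons":{"type":"number"}},"required":["increments"]}

```bash
ls; mkdir -p pics; python3 - <<'E'
from station import ctrl
import cv2
print(ctrl.sense())
for n in ["scene","side","wrist"]:
    c=ctrl.capture(n); cv2.imwrite(f"pics/{n}0.png",c["image"]); print(n,c["fx"],c["cx"],c["cy"],c["k1"],c["cam_to_world"])
E
```

```text
pics
{'clock': 0.0, 'joint_pos': array([ 1.23918193,  0.38387581,  0.04382084,  1.5996028 , -0.01791175,
        1.16114191, -0.04989501]), 'dq': array([ 2.74087548e-07,  8.32154649e-04,  1.52054646e-03,  1.33725719e-03,
        9.35539856e-04, -3.24507704e-04,  1.78397280e-04]), 'joint_efforts': array([-5.76108832e-04, -4.33464503e+01,  1.02459535e+00, -2.49516964e+01,
        1.07055946e-02,  1.12326784e-02,  1.16666459e-05]), 'eef_pos': array([ 150.43883342, -631.57976623,  302.44693947]), 'ee_rot': array([-1.29978877e-03,  9.93167919e-01,  1.16686542e-01, -2.17093156e-04]), 'force': array([-0.39116026, -0.08737433, -0.87750907]), 'torque': array([-0.04226126, -0.00303329, -0.0451266 ]), 'gripper_width': 85.51061104465118}
scene 423.8981284164714 256.21139769507465 194.35683642260497 -0.039522052687835034 [[ 9.50722838e-02  8.19875593e-01 -5.64593015e-01  1.32138773e+03]
 [ 9.95454816e-01 -8.14715945e-02  4.93162157e-02 -7.71686163e+01]
 [-5.56513159e-03 -5.66715441e-01 -8.23894798e-01  1.20659797e+03]
 [ 0.00000000e+00  0.00000000e+00  0.00000000e+00  1.00000000e+00]]
side 449.1895165880102 255.27644979768698 191.2383942559215 -0.12552107079259947 [[ 9.78839379e-01 -1.47419345e-01  1.41919017e-01  3.58390957e+02]
 [-2.04359287e-01 -7.39908991e-01  6.40914945e-01 -9.31553164e+02]
 [ 1.05238952e-02 -6.56355255e-01 -7.54378570e-01  1.15106472e+03]
 [ 0.00000000e+00  0.00000000e+00  0.00000000e+00  1.00000000e+00]]
wrist 338.0956480316893 254.30328259106315 188.49516657478864 0.01435993478822338 [[ 2.32236404e-01 -9.19243665e-01 -3.17895168e-01  2.31969088e+02]
 [-9.72656839e-01 -2.20227793e-01 -7.37454529e-02 -6.12251457e+02]
 [-2.21931085e-03  3.26329288e-01 -9.45253548e-01  3.72309507e+02]
 [ 0.00000000e+00  0.00000000e+00  0.00000000e+00  1.00000000e+00]]
```

View pics/scene0.png

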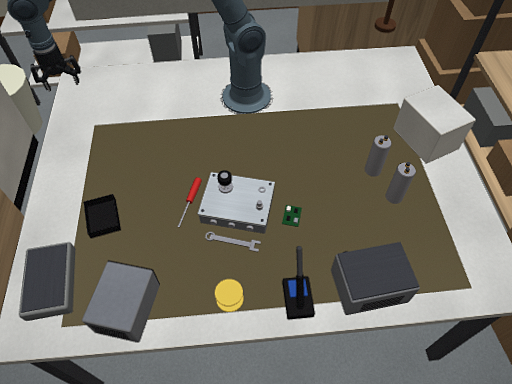

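View pics/side0.png

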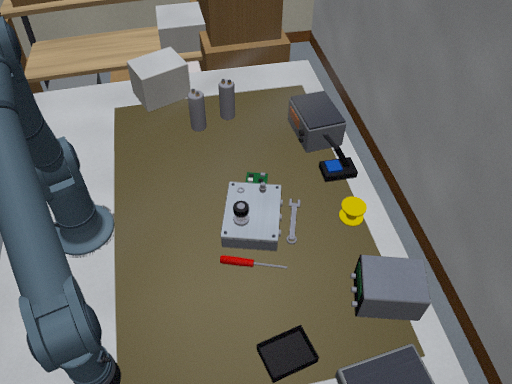

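The scene view shows the black knob at about (224,177), and the side view shows it at about (241,208). I'll measure it by mask and triangulate.

```bash
cat > h.py <<'E'
import numpy as np, cv2
from station import ctrl
def ray(c,u,v):
    x=(u-c["cx"])/c["fx"]; y=(v-c["cy"])/c["fy"]
    rd=np.hypot(x,y); r=rd
    for _ in range(20): r=rd/(1+c["k1"]*r*r)
    s=r/rd if rd>0 else 1
    M=np.array(c["cam_to_world"]); d=M[:3,:3]@np.array([x*s,y*s,1]); return M[:3,3],d/np.linalg.norm(d)
def plane(c,u,v,z):
    o,d=ray(c,u,v); return o+d*(z-o[2])/d[2]
def tri(rs):
    A=np.zeros((3,3));b=np.zeros(3)
    for o,d in rs:
        P=np.eye(3)-np.outer(d,d);A+=P;b+=P@o
    p=np.linalg.solve(A,b); return p,[np.linalg.norm((np.eye(3)-np.outer(d,d))@(p-o)) for o,d in rs]
def dark(c,u,v,w=20,th=60):
    g=c["image"].max(axis=2); m=np.zeros_like(g); m[v-w:v+w,u-w:u+w]=(g[v-w:v+w,u-w:u+w]<th)*255
    n,l,s,ce=cv2.connectedComponentsWithStats(m)
    o=[(s[i][4],tuple(s[i][:4]),ce[i].round(2)) for i in range(1,n) if s[i][4]>15]
    return sorted(o,key=lambda t:-t[0])
E
python3 - <<'E'
from h import *
for n,u,v in [("scene",224,177),("side",241,208)]:
    c=ctrl.capture(n)
    k=dark(c,u,v); print(n,k[:3])
    o=k[0][2]; print(plane(c,o[0],o[1],116))
    im=c["image"][v-50:v+50,u-60:u+60]; cv2.imwrite(f"pics/{n}z.png",cv2.resize(im,None,fx=6,fy=6,interpolation=cv2.INTER_CUBIC))
E
```

```text
scene [(np.int32(133), (np.int32(218), np.int32(170), np.int32(13), np.int32(16)), array([224.25, 178.38]))]
[ 501.95541799 -108.01853816  116.        ]
side [(np.int32(144), (np.int32(233), np.int32(201), np.int32(15), np.int32(16)), array([240.51, 209.92]))]
[ 495.50691456 -115.11364222  116.        ]
```

View pics/sidez.png

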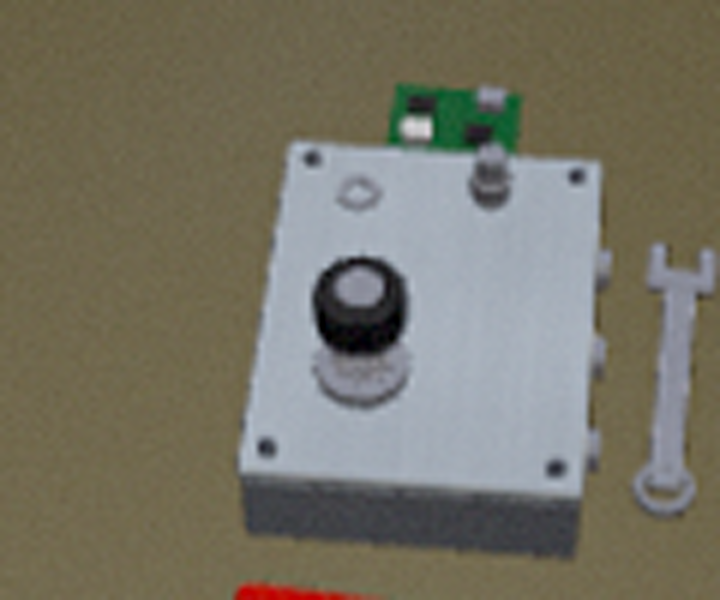

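View pics/scenez.png

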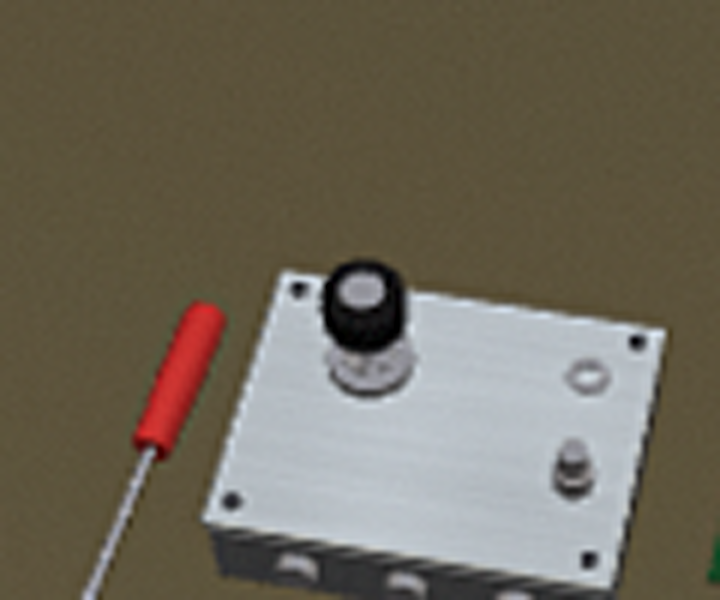

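```bash
python3 - <<'E'
from h import *
a=ctrl.capture("scene");b=ctrl.capture("side")
print(plane(a,224.6,177.9,116),plane(b,241.0,209,116),tri([ray(a,224.6,177.9),ray(b,241,209)]))
# housing lid corner holes -> yaw
pts=[(299,288),(637,342),(588,560),(232,501)]
print([plane(a,164+x/6-.4,127+y/6-.4,62)[:2].round(1) for x,y in pts])
pts=[(312,158),(577,176),(556,467),(266,447)]
print([plane(b,181+x/6-.4,158+y/6-.4,62)[:2].round(1) for x,y in pts])
E
```

```text
[ 500.14714392 -106.79862292  116.        ] [ 497.56339781 -111.97924345  116.        ] (array([ 497.65614553, -107.51732353,  111.5398371 ]), [np.float64(0.9224225244975506), np.float64(0.922422524497567)])
[array([ 441.8, -145.2]), array([498.2,  40.5]), array([635.9,  -1.1]), array([ 580.8, -186.3])]
[array([497.2,  39. ]), array([635.4,  -1.8]), array([ 580.1, -186.8]), array([ 441.6, -146.6])]
```

Request:
carry_out(
  increments="0 0 0 2.2 3.3 0 8.5;0 0 0 2.2 3.3 0 8.5;0 0 0 2.2 3.3 0 8.5;0 0 0 2.2 3.3 0 8.5;0 0 0 2.2 3.3 0 8.5",
  newtons=60,
)

```text
clock: 0.77
eef_pos: [251.7, -470.3, 302.8]
ee_rot: [0.003, 0.994, 0.105, -0.003]
force: [1.4, -0.1, 0.6]
gripper_width: 84.6
```

```bash
python3 -c "
from station import ctrl
s=ctrl.sense();print({k:s[k] for k in ['clock','joint_pos','eef_pos','ee_rot','force']})"
```

```text
{'clock': 0.7667, 'joint_pos': array([ 1.04003418,  0.16592179, -0.04658064,  1.8789356 ,  0.01877395,
        1.09458615, -0.37468326]), 'eef_pos': array([ 251.69946378, -470.27259339,  302.82077342]), 'ee_rot': array([ 0.00311024,  0.99445038,  0.10510365, -0.0034623 ]), 'force': array([ 1.43755848, -0.12100963,  0.64253436])}
```

Request:
carry_out(
  increments="0 0 0 2.2 3.3 0 8.5;0 0 0 2.2 3.3 0 8.5;0 0 0 2.2 3.3 0 8.5;0 0 0 2.2 3.3 0 8.5;0 0 0 2.2 3.3 0 8.5",
)

```text
clock: 1.18
eef_pos: [364.8, -296.8, 304.3]
ee_rot: [0.005, 0.995, 0.104, -0.003]
force: [1.2, -0.3, 0.3]
gripper_width: 85.2
```

Request:
carry_out(
  increments="0 0 0 2.2 3.3 0 8.5;0 0 0 2.2 3.3 0 8.5;0 0 0 2.2 3.3 0 8.5;0 0 0 2.2 3.3 0 8.5;0 0 0 2.2 3.3 0 8.5",
)

```text
clock: 1.6
eef_pos: [478.3, -123.0, 306.6]
ee_rot: [0.008, 0.995, 0.103, -0.0]
force: [1.2, 0.3, 0.2]
gripper_width: 85.1
```

```bash
cat > st.py <<'E'
from station import ctrl
import numpy as np
from scipy.spatial.transform import Rotation as R
s=ctrl.sense()
q=s['ee_rot'];M=R.from_quat([q[1],q[2],q[3],q[0]]).as_matrix()
print('t',s['clock'],'p',s['eef_pos'].round(2),'yaw(toolx)',round(np.arctan2(M[1,0],M[0,0]),4),'toolz',M[:,2].round(3),'\nF',s['force'].round(2),'T',s['torque'].round(2),'w',round(s['gripper_width'],1),'q',s['joint_pos'].round(3))
print('grasp pt',(s['eef_pos']+54*M[:,2]).round(1))
E
python3 st.py
```

```text
t 1.6 p [ 478.26 -122.97  306.61] yaw(toolx) 0.2062 toolz [ 0.001 -0.015 -1.   ] 
F [1.18 0.31 0.15] T [ 0.01 -0.01  0.06] w 85.1 q [ 0.565  0.107 -0.426  1.946  0.066  1.096 -1.254]
grasp pt [ 478.3 -123.8  252.6]
```

Request:
carry_out(
  increments="0 0 0.12 0.4 0.3 -0.5 8.5;0 0 0.12 0.4 0.3 -0.5 8.5;0 0 0.12 0.4 0.3 -0.5 8.5;0 0 0.12 0.4 0.3 -0.5 8.5;0 0 0.12 0.4 0.3 -0.5 8.5",
)

```text
clock: 2.02
eef_pos: [506.1, -92.4, 284.6]
ee_rot: [0.006, 0.914, 0.405, 0.007]
force: [-0.1, -0.5, 0.4]
gripper_width: 84.7
```

Request:
carry_out(
  increments="0 0 0.12 0 0 0 8.5;0 0 0.12 0 0 0 8.5;0 0 0.12 0 0 0 8.5;0 0 0.12 0 0 0 8.5;0 0 0.12 0 0 0 8.5",
)

```text
clock: 2.43
eef_pos: [506.5, -90.3, 283.7]
ee_rot: [0.003, 0.746, 0.666, 0.008]
force: [0.1, 0.2, 0.7]
gripper_width: 85.1
```

```bash
python3 st.py; python3 - <<'E'
from h import *
c=ctrl.capture("wrist");cv2.imwrite("pics/w1.png",c["image"]);cv2.imwrite("pics/s1.png",ctrl.capture("side")["image"])
M=np.linalg.inv(c["cam_to_world"])
for z in (72,129):
    p=M@np.array([497.5,-107.6,z,1]);x,y=p[0]/p[2],p[1]/p[2];k=1+c["k1"]*(x*x+y*y)
    print(c["fx"]*x*k+c["cx"],c["fy"]*y*k+c["cy"])
E
python3 st.py
```

```text
t 2.4333 p [506.46 -90.34 283.67] yaw(toolx) 1.4572 toolz [ 0.016  0.007 -1.   ] 
F [0.07 0.21 0.75] T [-0.01 -0.01  0.04] w 85.1 q [ 0.617  0.185 -0.564  1.926  0.105  1.046 -0.104]
grasp pt [507.3 -90.  229.7]
243.2967254016708 196.0116666620007
242.09451491876362 222.66798820844463
t 2.5333 p [506.47 -90.52 283.67] yaw(toolx) 1.4505 toolz [ 0.016  0.007 -1.   ] 
F [-0.38  0.35  0.01] T [-0.   -0.02 -0.03] w 85.0 q [ 0.617  0.185 -0.564  1.926  0.105  1.046 -0.11 ]
grasp pt [507.3 -90.2 229.7]
```

View pics/w1.png

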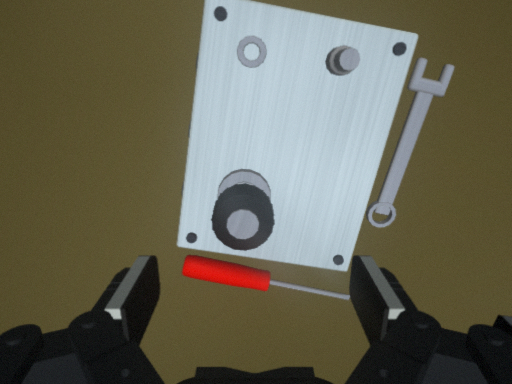

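The wrist view shows the knob's light top disc at about (242,224), against a prediction of (242,223). I'll refine it and work out the shift.

```bash
python3 - <<'E'
from h import *
c=ctrl.capture("wrist");g=c["image"].max(axis=2)
m=(g<75).astype(np.uint8)*255; m[:165]=0;m[253:]=0;m[:,:205]=0;m[:,285:]=0
n,l,s,ce=cv2.connectedComponentsWithStats(m);i=1+np.argmax(s[1:,4]);print(s[i])
cs,_=cv2.findContours((l==i).astype(np.uint8),cv2.RETR_CCOMP,cv2.CHAIN_APPROX_NONE)
for k in sorted(cs,key=len)[::-1][:2]:
    e=cv2.fitEllipse(k);print(e,plane(c,*e[0],127.5),plane(c,*e[0],115))
im=c["image"][165:265,190:300];cv2.imwrite("pics/w1z.png",cv2.resize(im,None,fx=6,fy=6,interpolation=cv2.INTER_CUBIC))
E
```

```text
[ 212  184   61   66 2174]
((242.28834533691406, 216.98329162597656), (59.178504943847656, 64.65045928955078), 3.789827823638916) [ 498.02092273 -103.91686517  127.5       ] [ 497.08886892 -109.24943237  115.        ]
((242.45455932617188, 223.241943359375), (32.94793701171875, 35.258235931396484), 116.60475158691406) [ 497.49109658 -108.86187176  127.5       ] [ 496.52981597 -114.4672204   115.        ]
```

View pics/w1z.png

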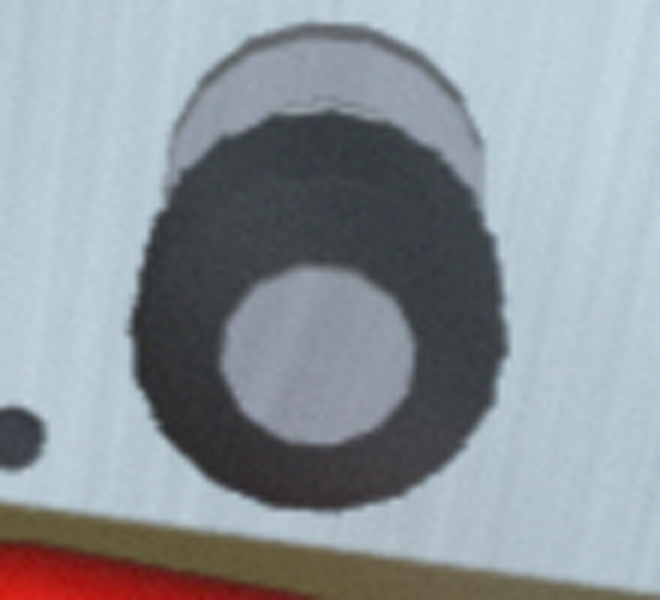

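Request:
carry_out(
  increments="0 0.01 0 -0.4 -0.7 -1.5 8.5;-0.005 0.008 0 -0.4 -0.7 -1.5 8.5;0 0 0 -0.2 -0.4 -1.5 8.5;0 0 0 0 0 -1 8.5;0 0 0 0 0 0 8.5",
)

```text
clock: 3.0
eef_pos: [494.1, -111.6, 223.2]
ee_rot: [-0.001, 0.753, 0.658, -0.002]
force: [-0.8, 0.3, -0.1]
gripper_width: 84.7
```

```bash
python3 st.py
```

```text
t 3.0 p [ 494.12 -111.59  223.15] yaw(toolx) 1.4367 toolz [-0.005 -0.001 -1.   ] 
F [-0.79  0.34 -0.12] T [ 0.02 -0.03 -0.  ] w 84.7 q [ 0.621  0.255 -0.534  1.988  0.161  0.944 -0.129]
grasp pt [ 493.8 -111.6  169.2]
```

Request:
carry_out(
  increments="0 -0.005 0 0.15 0.15 -1.2 8.5;0 0 0 0.1 0.1 -1.2 8.5;0 0 0 0 0 -1 8.5;0 0 0 0 0 -0.6 8.5;0 0 0 0 0 -0.2 8.5",
)

```text
clock: 3.42
eef_pos: [495.4, -109.6, 176.3]
ee_rot: [-0.001, 0.754, 0.657, -0.002]
force: [-0.7, -0.1, 0.6]
gripper_width: 85.0
```

```bash
python3 st.py
```

```text
t 3.4167 p [ 495.4  -109.55  176.27] yaw(toolx) 1.4334 toolz [-0.004 -0.    -1.   ] 
F [-0.69 -0.1   0.55] T [ 0.05 -0.04  0.  ] w 85.0 q [ 0.594  0.327 -0.517  2.019  0.213  0.851 -0.18 ]
grasp pt [ 495.2 -109.6  122.3]
```

Request:
carry_out(
  increments="0 -0.004 0 0.15 0.1 -0.4 8.5;0 0 0 0.1 0.05 -0.4 8.5;0 0 0 0 0 -0.1 8.5;0 0 0 0 0 0 8.5",
)

```text
clock: 3.75
eef_pos: [498.7, -107.6, 166.4]
ee_rot: [0.0, 0.754, 0.657, 0.0]
force: [0.1, 0.3, -0.2]
gripper_width: 85.0
```

```bash
python3 st.py; python3 - <<'E'
from h import *
c=ctrl.capture("wrist");cv2.imwrite("pics/w2.png",c["image"])
E
```

```text
t 3.75 p [ 498.66 -107.61  166.38] yaw(toolx) 1.4338 toolz [ 0.001  0.    -1.   ] 
F [ 0.07  0.28 -0.19] T [-0.02  0.03  0.04] w 85.0 q [ 0.584  0.346 -0.512  2.021  0.227  0.829 -0.195]
grasp pt [ 498.7 -107.6  112.4]
```

View pics/w2.png

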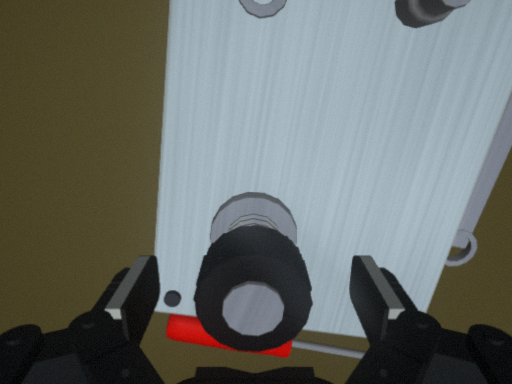

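The wrist view shows the knob, disc at about (254,308), centred between the fingers at about 155 and 352. I'll close the gripper.

Request:
carry_out(
  increments="0 0 0 0 0 0 3.5;0 0 0 0 0 0 3.5;0 0 0 0 0 0 3.5;0 0 0 0 0 0 3.5;0 0 0 0 0 0 3.5",
  newtons=50,
)

```text
clock: 4.22
eef_pos: [498.6, -107.6, 168.3]
ee_rot: [0.001, 0.754, 0.657, -0.0]
force: [0.4, 0.7, -1.5]
gripper_width: 44.9
```

```bash
python3 st.py
```

```text
t 4.2167 p [ 498.65 -107.61  168.33] yaw(toolx) 1.4335 toolz [ 0.001 -0.001 -1.   ] 
F [ 0.36  0.72 -1.54] T [-0.03 -0.3   0.04] w 44.9 q [ 0.584  0.343 -0.513  2.02   0.226  0.832 -0.195]
grasp pt [ 498.7 -107.7  114.3]
```

Request:
carry_out(
  increments="0 0 0 0 0 -0.1 3.5;0 0 0 0 0 -0.1 3.5;0 0 0 0 0 -0.1 3.5",
)

```text
clock: 4.47
eef_pos: [498.8, -107.5, 167.9]
ee_rot: [0.001, 0.754, 0.657, -0.001]
force: [-4.8, 1.0, 9.4]
gripper_width: 44.8
```

```bash
python3 st.py
```

```text
t 4.4667 p [ 498.81 -107.51  167.91] yaw(toolx) 1.4332 toolz [ 0.    -0.003 -1.   ] 
F [-4.79  1.05  9.44] T [ 0.11  0.6  -0.01] w 44.8 q [ 0.582  0.344 -0.512  2.02   0.229  0.832 -0.198]
grasp pt [ 498.8 -107.7  113.9]
```

Request:
carry_out(
  increments="0 0 0.1 0 0 -0.1 3.5;0 0 0.1 0 0 -0.1 3.5;0 0 0.1 0 0 -0.1 3.5;0 0 0.1 0 0 -0.1 3.5;0 0 0 0 0 -0.1 3.5",
)

```text
clock: 4.88
eef_pos: [498.7, -107.3, 168.3]
ee_rot: [0.001, 0.602, 0.798, -0.003]
force: [-4.2, -0.2, 8.7]
gripper_width: 45.0
```

```bash
python3 st.py
```

```text
t 4.8833 p [ 498.74 -107.26  168.32] yaw(toolx) 1.8492 toolz [-0.001 -0.006 -1.   ] 
F [-4.18 -0.2   8.68] T [ 0.32  0.6  -0.03] w 45.0 q [ 0.647  0.358 -0.589  2.016  0.271  0.843  0.183]
grasp pt [ 498.7 -107.6  114.3]
```

Request:
carry_out(
  increments="0.003 0 0.06 0 0 -0.1 3.5;0.003 0 0.06 0 0 -0.1 3.5;0 0 0.06 0 0 -0.1 3.5;0 0 0 0 0 -0.1 3.5",
)

```text
clock: 5.22
eef_pos: [498.8, -107.4, 168.6]
ee_rot: [-0.001, 0.525, 0.851, -0.001]
force: [-4.4, -0.0, 8.3]
gripper_width: 44.8
```

```bash
python3 st.py
```

```text
t 5.2167 p [ 498.78 -107.41  168.57] yaw(toolx) 2.0351 toolz [-0.002 -0.002 -1.   ] 
F [-4.39 -0.03  8.29] T [0.35 0.54 0.05] w 44.8 q [ 0.68   0.366 -0.626  2.014  0.286  0.849  0.358]
grasp pt [ 498.6 -107.5  114.6]
```

Request:
carry_out(
  increments="0 0 0.06 0 0 -0.1 3.5;0 0 0.06 0 0 -0.1 3.5;0 0 0 0 0 -0.1 3.5",
)

```text
clock: 5.47
eef_pos: [498.8, -107.3, 168.7]
ee_rot: [-0.001, 0.472, 0.881, -0.002]
force: [-4.0, 0.4, 7.5]
gripper_width: 44.5
```

Request:
carry_out(
  increments="0 0 0.06 0 0 -0.1 3.5;0 0 0.06 0 0 -0.1 3.5;0 0 0 0 0 -0.1 3.5",
)

```text
clock: 5.72
eef_pos: [498.8, -107.1, 168.8]
ee_rot: [-0.001, 0.417, 0.909, -0.003]
force: [-5.3, -0.9, 9.2]
gripper_width: 45.0
```

```bash
python3 st.py
```

```text
t 5.7167 p [ 498.84 -107.12  168.79] yaw(toolx) 2.2803 toolz [-0.004 -0.004 -1.   ] 
F [-5.27 -0.93  9.21] T [ 0.3   0.69 -0.01] w 45.0 q [ 0.717  0.378 -0.672  2.011  0.314  0.859  0.58 ]
grasp pt [ 498.6 -107.3  114.8]
```

Request:
carry_out(
  increments="0.003 0 0.06 0 0 -0.1 3.5;0 -0.003 0.06 0 0 -0.1 3.5;0 0 0 0 0 -0.1 3.5",
)

```text
clock: 5.97
eef_pos: [498.6, -107.3, 168.9]
ee_rot: [-0.001, 0.361, 0.933, -0.002]
force: [-5.0, 1.4, 9.2]
gripper_width: 44.6
```

Request:
carry_out(
  increments="0 0 0.06 0 0 -0.1 3.5;0 0 0.06 0 0 -0.1 3.5;0 0 0 0 0 -0.1 3.5",
)

```text
clock: 6.22
eef_pos: [498.6, -107.2, 169.0]
ee_rot: [-0.002, 0.304, 0.953, -0.002]
force: [-4.5, 0.1, 7.8]
gripper_width: 44.6
```

```bash
python3 st.py
```

```text
t 6.2167 p [ 498.63 -107.16  169.02] yaw(toolx) 2.5243 toolz [-0.005 -0.003 -1.   ] 
F [-4.53  0.13  7.8 ] T [0.54 0.57 0.06] w 44.6 q [ 0.758  0.39  -0.72   2.009  0.34   0.867  0.803]
grasp pt [ 498.4 -107.3  115. ]
```

Request:
carry_out(
  increments="0.003 -0.004 0.06 0 0 -0.1 3.5;0 0 0.06 0 0 -0.1 3.5;0 0 0 0 0 -0.1 3.5",
)

```text
clock: 6.47
eef_pos: [498.3, -107.4, 169.1]
ee_rot: [-0.002, 0.245, 0.969, -0.001]
force: [-4.4, 0.1, 8.8]
gripper_width: 44.6
```

Request:
carry_out(
  increments="0 0 0.06 0 0 -0.1 3.5;0 0 0.06 0 0 -0.1 3.5;0 0 0 0 0 -0.1 3.5",
)

```text
clock: 6.72
eef_pos: [498.4, -107.4, 169.2]
ee_rot: [-0.003, 0.186, 0.983, -0.002]
force: [-4.9, -0.9, 8.6]
gripper_width: 45.0
```

```bash
python3 st.py
```

```text
t 6.7167 p [ 498.36 -107.37  169.22] yaw(toolx) 2.7673 toolz [-0.006 -0.002 -1.   ] 
F [-4.86 -0.87  8.59] T [0.47 0.68 0.06] w 45.0 q [ 0.799  0.404 -0.769  2.008  0.367  0.876  1.025]
grasp pt [ 498.1 -107.5  115.2]
```

Request:
carry_out(
  increments="0 -0.004 0.06 0 0 -0.1 3.5;0 0 0.06 0 0 -0.1 3.5;0 0 0 0 0 -0.1 3.5",
)

```text
clock: 6.97
eef_pos: [498.1, -107.3, 169.0]
ee_rot: [-0.002, 0.126, 0.992, -0.002]
force: [-3.9, -0.6, 9.0]
gripper_width: 45.0
```

Request:
carry_out(
  increments="0 0 0.06 0 0 -0.1 3.5;0 0 0.06 0 0 -0.1 3.5;0 0 0 0 0 -0.1 3.5",
)

```text
clock: 7.22
eef_pos: [497.7, -107.6, 166.5]
ee_rot: [-0.002, 0.065, 0.998, -0.001]
force: [-0.2, -0.5, -1.9]
gripper_width: 45.1
```

```bash
python3 st.py
```

```text
t 7.2167 p [ 497.73 -107.55  166.5 ] yaw(toolx) 3.0106 toolz [-0.005 -0.002 -1.   ] 
F [-0.19 -0.51 -1.89] T [ 0.49 -0.15  0.04] w 45.1 q [ 0.838  0.423 -0.816  2.009  0.402  0.879  1.242]
grasp pt [ 497.5 -107.7  112.5]
```

The support force has gone and z is falling, so this is the drop. I'll stop turning and follow it down.

Request:
carry_out(
  increments="0 0 0 0 0 -0.1 3.5;0 0 0 0 0 -0.1 3.5;0 0 0 0 0 -0.1 3.5;0 0 0 0 0 -0.1 3.5;0 0 0 0 0 -0.1 3.5",
)

```text
clock: 7.63
eef_pos: [498.0, -107.5, 163.5]
ee_rot: [-0.004, 0.069, 0.998, -0.001]
force: [-4.8, -1.0, 9.0]
gripper_width: 45.0
```

```bash
python3 st.py
```

```text
t 7.6333 p [ 498.03 -107.53  163.46] yaw(toolx) 3.0025 toolz [-0.007 -0.002 -1.   ] 
F [-4.81 -0.99  9.03] T [ 0.55  0.78 -0.01] w 45.0 q [ 0.832  0.429 -0.81   2.009  0.407  0.877  1.23 ]
grasp pt [ 497.6 -107.7  109.5]
```

Request:
carry_out(
  increments="0 -0.004 -0.1 0 0 -0.05 3.5;0 0 -0.12 0 0 -0.05 3.5;0 0 -0.12 0 0 -0.05 3.5;0 0 -0.12 0 0 -0.05 3.5;0 0 -0.12 0 0 -0.05 3.5",
)

```text
clock: 8.05
eef_pos: [498.5, -107.3, 163.1]
ee_rot: [-0.002, 0.363, 0.932, -0.001]
force: [-2.8, 0.4, 2.2]
gripper_width: 44.7
```

```bash
python3 st.py
```

```text
t 8.05 p [ 498.53 -107.3   163.11] yaw(toolx) 2.3984 toolz [-0.005 -0.001 -1.   ] 
F [-2.76  0.41  2.19] T [0.36 0.12 0.06] w 44.7 q [ 0.731  0.392 -0.688  2.013  0.33   0.851  0.686]
grasp pt [ 498.3 -107.3  109.1]
```

Request:
carry_out(
  increments="0 -0.003 -0.12 0 0 -0.06 3.5;0 0 -0.12 0 0 -0.06 3.5;0 0 -0.12 0 0 -0.06 3.5;0 0 -0.12 0 0 -0.06 3.5;0 0 -0.12 0 0 -0.06 3.5",
)

```text
clock: 8.47
eef_pos: [499.0, -107.3, 162.5]
ee_rot: [-0.0, 0.632, 0.775, -0.002]
force: [-2.6, -0.1, 2.1]
gripper_width: 44.9
```

Request:
carry_out(
  increments="0 0 -0.12 0 0 -0.06 3.5;0 0 -0.12 0 0 -0.06 3.5;0 0 -0.12 0 0 -0.06 3.5;0 0 -0.12 0 0 -0.06 3.5;0 0 -0.12 0 0 -0.06 3.5",
)

```text
clock: 8.88
eef_pos: [499.5, -107.5, 161.8]
ee_rot: [0.001, 0.839, 0.544, -0.004]
force: [-3.5, -0.2, 2.9]
gripper_width: 44.7
```

```bash
python3 st.py
```

```text
t 8.8833 p [ 499.47 -107.46  161.84] yaw(toolx) 1.1492 toolz [-0.005 -0.007 -1.   ] 
F [-3.51 -0.17  2.91] T [-0.03  0.18  0.06] w 44.7 q [ 0.52   0.346 -0.445  2.022  0.21   0.821 -0.468]
grasp pt [ 499.2 -107.8  107.8]
```

Request:
carry_out(
  increments="0.004 -0.004 -0.12 -0.03 0 -0.06 3.5;0.002 0 -0.12 -0.03 0 -0.06 3.5;0 0 -0.12 -0.03 0 -0.06 3.5;0 0 -0.12 -0.02 0 -0.06 3.5;0 0 -0.12 -0.02 0 -0.06 3.5",
)

```text
clock: 9.3
eef_pos: [499.2, -107.9, 161.3]
ee_rot: [0.002, 0.966, 0.259, -0.001]
force: [-1.2, 0.1, 3.2]
gripper_width: 44.7
```

Request:
carry_out(
  increments="0.002 -0.002 -0.12 -0.02 0 -0.06 3.5;0 0 -0.12 -0.02 0 -0.06 3.5;0 0 -0.12 -0.02 0 -0.06 3.5;0 0 -0.12 -0.02 0 -0.06 3.5;0 0 -0.12 -0.02 0 -0.06 3.5",
)

```text
clock: 9.72
eef_pos: [499.2, -108.1, 160.7]
ee_rot: [0.004, 0.999, -0.05, -0.001]
force: [-0.9, -0.8, 2.7]
gripper_width: 45.1
```

```bash
python3 st.py
```

```text
t 9.7167 p [ 499.18 -108.09  160.66] yaw(toolx) -0.1007 toolz [-0.002 -0.008 -1.   ] 
F [-0.91 -0.8   2.66] T [0.09 0.24 0.11] w 45.1 q [ 0.323  0.32  -0.22   2.034  0.107  0.799 -1.632]
grasp pt [ 499.1 -108.5  106.7]
```

Request:
carry_out(
  increments="0.005 -0.002 -0.12 -0.01 0 -0.06 3.5;0.003 0 -0.12 -0.01 0 -0.06 3.5;0 0 -0.12 -0.01 0 -0.06 3.5;0 0 -0.12 -0.01 0 -0.06 3.5;0 0 -0.12 -0.01 0 -0.06 3.5",
)

```text
clock: 10.13
eef_pos: [499.0, -108.9, 160.1]
ee_rot: [0.003, 0.935, -0.355, -0.001]
force: [-1.6, -0.6, 3.0]
gripper_width: 44.7
```

Request:
carry_out(
  increments="0 0 0 0 0 0 3.5;0 0 0 0 0 0 3.5;0 0 0 0 0 0 3.5",
)

```text
clock: 10.38
eef_pos: [499.0, -108.6, 160.2]
ee_rot: [0.004, 0.936, -0.353, -0.001]
force: [-0.5, -0.1, 0.3]
gripper_width: 44.7
```

```bash
python3 st.py;python3 - <<'E'
from h import *
c=ctrl.capture("wrist");cv2.imwrite("pics/w3.png",c["image"])
E
```

```text
t 10.3833 p [ 499.02 -108.61  160.2 ] yaw(toolx) -0.7219 toolz [-0.005 -0.006 -1.   ] 
F [-0.55 -0.11  0.28] T [-0.05  0.09 -0.01] w 44.7 q [ 0.228  0.315 -0.11   2.037  0.057  0.796 -2.209]
grasp pt [ 498.8 -108.9  106.2]
```

View pics/w3.png

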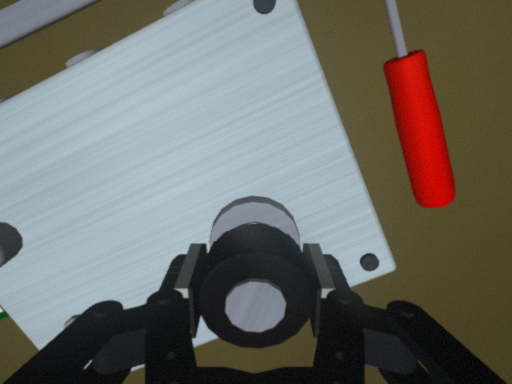

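```bash
python3 - <<'E'
from h import *
c=ctrl.capture("scene")
p=plane(c,164+573/6,127+487/6,62);print(p,np.hypot(p[0]-498,p[1]+108))
E
```

```text
[591.55256414  -3.27397933  62.        ] 140.4265703599795
```

Request:
carry_out(
  increments="0 0 0 0 0 0 6.5;0 0 0 0 0 0 6.5;0 0 0 0 0 0 6.5;0 0 0 0 0 0 6.5",
)

```text
clock: 10.82
eef_pos: [499.8, -108.5, 160.2]
ee_rot: [0.003, 0.936, -0.352, -0.0]
force: [1.0, -0.5, -0.7]
gripper_width: 65.1
```

```bash
python3 st.py
```

```text
t 10.8167 p [ 499.82 -108.52  160.19] yaw(toolx) -0.7196 toolz [-0.002 -0.005 -1.   ] 
F [ 0.97 -0.52 -0.73] T [0.01 0.01 0.05] w 65.1 q [ 0.229  0.316 -0.111  2.036  0.056  0.794 -2.207]
grasp pt [ 499.7 -108.8  106.2]
```

Request:
carry_out(
  increments="0.003 0 0.12 -0.05 0.02 0 6.5;0 0 0.12 -0.05 0.02 0 6.5;0 0 0.12 0 0 0 6.5;0 0 0.12 0 0 0 6.5;0 0 0.12 0 0 0 6.5",
)

```text
clock: 11.23
eef_pos: [499.8, -107.9, 160.6]
ee_rot: [0.001, 0.999, -0.048, 0.001]
force: [0.8, 0.4, -0.3]
gripper_width: 65.0
```

Request:
carry_out(
  increments="0 0 0.12 0 0 0 6.5;0 0 0.12 0 0 0 6.5;0 0 0.12 0 0 0 6.5;0 0 0.12 0 0 0 6.5;0 0 0.12 0 0 0 6.5",
)

```text
clock: 11.65
eef_pos: [500.6, -108.0, 161.0]
ee_rot: [0.001, 0.965, 0.261, 0.002]
force: [0.3, 0.4, 0.3]
gripper_width: 64.8
```

```bash
python3 st.py
```

```text
t 11.65 p [ 500.61 -108.02  161.  ] yaw(toolx) 0.5291 toolz [ 0.005 -0.001 -1.   ] 
F [0.28 0.42 0.32] T [0.03 0.02 0.04] w 64.8 q [ 0.427  0.331 -0.333  2.029  0.149  0.8   -1.035]
grasp pt [ 500.9 -108.1  107. ]
```

Request:
carry_out(
  increments="0 0.004 0.12 -0.08 0 -0.01 6.5;0 0 0.12 -0.08 0 -0.01 6.5;0 0 0.12 -0.05 0 -0.01 6.5;0 0 0.12 -0.03 0 -0.01 6.5;0 0 0.12 -0.02 0 -0.01 6.5",
)

```text
clock: 12.07
eef_pos: [498.8, -108.4, 161.0]
ee_rot: [0.001, 0.838, 0.545, 0.002]
force: [0.3, -0.2, 0.6]
gripper_width: 65.1
```

Request:
carry_out(
  increments="0 0.002 0.12 -0.02 0 -0.01 6.5;0 0 0.12 -0.02 0 -0.01 6.5;0 0 0.12 -0.02 0 -0.01 6.5;0 0 0.12 -0.02 0 -0.01 6.5;0 0 0.12 -0.02 0 -0.01 6.5",
)

```text
clock: 12.48
eef_pos: [498.5, -109.0, 160.9]
ee_rot: [0.001, 0.63, 0.777, 0.001]
force: [-0.0, -0.7, 0.4]
gripper_width: 65.2
```

Request:
carry_out(
  increments="0 0 0.12 -0.02 0 -0.01 6.5;0 0 0.12 -0.02 0 -0.01 6.5;0 0 0.06 -0.02 0 -0.01 6.5;0 0 0 0 0 0 6.5",
)

```text
clock: 12.82
eef_pos: [498.4, -109.6, 160.8]
ee_rot: [0.001, 0.5, 0.866, 0.002]
force: [0.5, -0.3, 0.5]
gripper_width: 65.4
```

```bash
python3 st.py
```

```text
t 12.8167 p [ 498.4  -109.65  160.82] yaw(toolx) 2.0949 toolz [ 0.004  0.003 -1.   ] 
F [ 0.49 -0.26  0.52] T [ 0.02 -0.05  0.01] w 65.4 q [ 0.686  0.378 -0.626  2.02   0.294  0.828  0.418]
grasp pt [ 498.6 -109.5  106.8]
```

Next: correct y by about +1.7 mm, lower 1 mm, then grip.

Request:
carry_out(
  increments="-0.003 0.004 0 0 0.12 -0.08 6.5;0 0 0 0 0.05 0 6.5;0 0 0 0 0 0 6.5",
)

```text
clock: 13.07
eef_pos: [498.6, -108.2, 160.0]
ee_rot: [0.0, 0.502, 0.865, -0.0]
force: [0.6, 0.4, 0.2]
gripper_width: 65.1
```

Request:
carry_out(
  increments="0 0 0 0 0 0 3.5;0 0 0 0 0 0 3.5;0 0 0 0 0 0 3.5;0 0 0 0 0 0 3.5;0 0 0 0 0 0 3.5",
  newtons=60,
)

```text
clock: 13.48
eef_pos: [498.4, -108.2, 160.4]
ee_rot: [0.0, 0.503, 0.865, -0.001]
force: [-1.9, -1.0, 0.4]
gripper_width: 44.7
```

```bash
python3 st.py;python3 - <<'E'
from h import *
c=ctrl.capture("wrist");cv2.imwrite("pics/w4.png",c["image"])
E
```

```text
t 13.4833 p [ 498.44 -108.21  160.44] yaw(toolx) 2.0884 toolz [-0.001 -0.002 -1.   ] 
F [-1.89 -1.01  0.38] T [ 0.1   0.03 -0.03] w 44.7 q [ 0.677  0.379 -0.622  2.019  0.298  0.832  0.403]
grasp pt [ 498.4 -108.3  106.4]
```

View pics/w4.png

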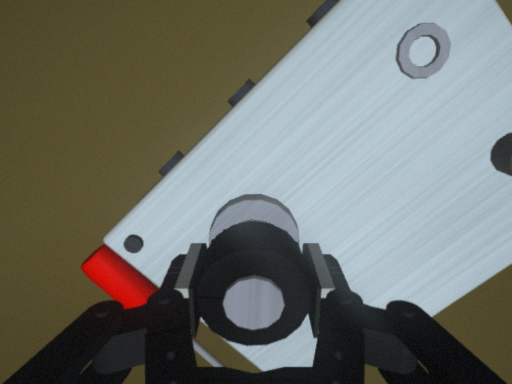

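The grip is symmetric on the knob, with the disc at about (254,302). That leaves 2.63 rad forward, so the target yaw is −0.54.

Request:
carry_out(
  increments="0 0 -0.12 0 0 -0.06 3.5;0 0 -0.12 0 0 -0.06 3.5;0 0 -0.12 0 0 -0.06 3.5;0 0 -0.12 0 0 -0.06 3.5;0 0 -0.12 0 0 -0.06 3.5",
)

```text
clock: 13.95
eef_pos: [498.6, -108.4, 159.6]
ee_rot: [-0.0, 0.743, 0.669, -0.002]
force: [-2.2, -0.4, 4.6]
gripper_width: 44.4
```

Request:
carry_out(
  increments="0.002 -0.002 -0.12 -0.01 0 -0.06 3.5;0 0 -0.12 -0.01 0 -0.06 3.5;0 0 -0.12 -0.01 0 -0.06 3.5;0 0 -0.12 -0.01 0 -0.06 3.5;0 0 -0.12 -0.01 0 -0.06 3.5",
)

```text
clock: 14.37
eef_pos: [498.3, -108.4, 159.1]
ee_rot: [0.0, 0.913, 0.408, -0.001]
force: [-2.1, 0.9, 3.3]
gripper_width: 45.1
```

```bash
python3 st.py
```

```text
t 14.3667 p [ 498.32 -108.39  159.08] yaw(toolx) 0.8409 toolz [-0.001 -0.001 -1.   ] 
F [-2.14  0.93  3.26] T [-0.04  0.2   0.06] w 45.1 q [ 0.473  0.339 -0.385  2.029  0.176  0.806 -0.745]
grasp pt [ 498.2 -108.5  105.1]
```

Request:
carry_out(
  increments="0 0 -0.12 -0.01 0 -0.06 3.5;0 0 -0.12 -0.01 0 -0.06 3.5;0 0 -0.12 -0.01 0 -0.06 3.5;0 0 -0.12 -0.01 0 -0.06 3.5;0 0 -0.12 -0.01 0 -0.06 3.5",
)

```text
clock: 14.78
eef_pos: [498.3, -108.2, 158.5]
ee_rot: [0.001, 0.994, 0.108, -0.001]
force: [-2.2, -0.3, 3.6]
gripper_width: 44.6
```

Request:
carry_out(
  increments="0 0 -0.12 0 0.01 -0.06 3.5;0 0 -0.12 0 0.01 -0.06 3.5;0 0 -0.12 0 0.01 -0.06 3.5;0 0 -0.12 0 0.01 -0.06 3.5;0 0 -0.12 0 0.01 -0.06 3.5",
)

```text
clock: 15.2
eef_pos: [498.6, -108.1, 157.9]
ee_rot: [0.002, 0.979, -0.203, -0.002]
force: [-0.5, -1.1, 3.5]
gripper_width: 44.5
```

```bash
python3 st.py
```

```text
t 15.2 p [ 498.59 -108.05  157.9 ] yaw(toolx) -0.4092 toolz [-0.005 -0.003 -1.   ] 
F [-0.53 -1.07  3.55] T [-0.04  0.31  0.09] w 44.5 q [ 0.272  0.321 -0.159  2.037  0.075  0.794 -1.912]
grasp pt [ 498.3 -108.2  103.9]
```

Another 0.13 rad to go, then settle with a firmer grip.

Request:
carry_out(
  increments="0 0 -0.08 0 0 -0.05 3.5;0 0 -0.06 0 0 -0.05 3.5;0 0 0 0 0 -0.03 3.5;0 0 0 0 0 0 3.5;0 0 0 0 0 0 3.5",
  newtons=70,
)

```text
clock: 15.62
eef_pos: [498.6, -108.2, 157.9]
ee_rot: [0.002, 0.961, -0.275, -0.002]
force: [-1.2, -0.9, 2.4]
gripper_width: 44.4
```

```bash
python3 st.py;python3 - <<'E'
from h import *
for n in("side","wrist","scene"):
    c=ctrl.capture(n);cv2.imwrite(f"pics/{n}5.png",c["image"])
E
python3 st.py
```

```text
t 15.6167 p [ 498.6  -108.19  157.92] yaw(toolx) -0.5576 toolz [-0.006 -0.003 -1.   ] 
F [-1.22 -0.85  2.45] T [ 0.09  0.02 -0.02] w 44.4 q [ 0.249  0.32  -0.133  2.037  0.063  0.793 -2.05 ]
grasp pt [ 498.3 -108.3  103.9]
t 15.7667 p [ 498.63 -108.16  157.91] yaw(toolx) -0.5579 toolz [-0.006 -0.003 -1.   ] 
F [-0.47 -1.04  2.25] T [0.11 0.07 0.03] w 43.9 q [ 0.249  0.32  -0.133  2.037  0.063  0.794 -2.051]
grasp pt [ 498.3 -108.3  103.9]
```

View pics/side5.png

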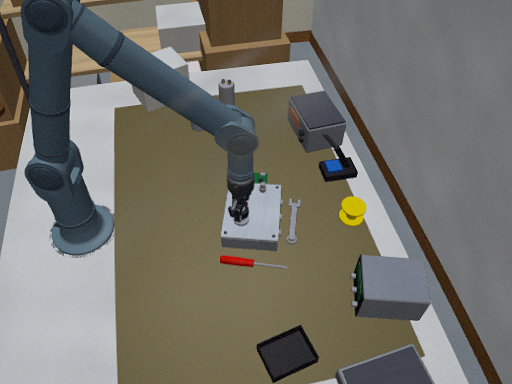

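View pics/wrist5.png

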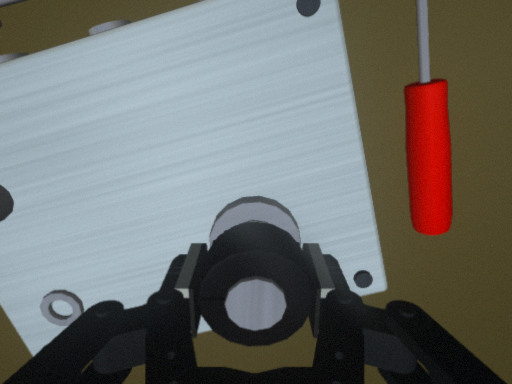

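```bash
python3 -c "
from station import ctrl
print(ctrl.finish_job())"; python3 st.py
```

```text
the job is handed in; nothing more can be done
None
the job is handed in; nothing more can be done
```

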